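# Pack the microscope optics into their caddy

## Task

Pack the four microscope optics, the parts with a glass lens in the top, into the round wells of the square caddy: the narrowest optic in the narrowest well and so on up to the widest optic in the widest well, each standing upright on the floor of its well, lens up. Set them down gently, do not drop or tip them, and leave the steel tube and the black canister, which have plain closed tops and do not belong, standing where they are.

Things in the scene. Friction and masses are not known exactly. Their poses are not given: they have to be found in the camera images.
- objective_slim_center (a point): OPTIC 1 (narrowest). Slim chrome microscope objective standing lens up: round straight barrel 28 mm in diameter from its foot to 48 mm up, then a nose tapering from 25 to 12 mm with a small blue-grey glass lens on top; 68 mm tall in all, about 120 g. The point is its centre, on its axis, half-way up. Own z points up. It stands loose on the bench.
- objective_wide_center (a point): OPTIC 2. Wide chrome microscope objective standing lens up: round straight barrel 37 mm in diameter from its foot to 52 mm up, then a short cone narrowing to 27 mm with a blue-grey glass lens 21 mm across on top; 64 mm tall, about 200 g. The point is its centre, on its axis, half-way up. Own z points up. It stands loose on the bench.
- eyepiece_center (a point): OPTIC 3. Black eyepiece standing lens up: round straight barrel 46 mm in diameter from its foot to 50 mm up, then a rubber eyecup 40 to 44 mm across with a blue-grey glass lens 33 mm across on top; 66 mm tall, about 180 g. The point is its centre, on its axis, half-way up. Own z points up. It stands loose on the bench.
- camera_adapter_center (a point): OPTIC 4 (widest). Black camera adapter standing lens up: round straight barrel 55 mm in diameter from its foot to 56 mm up, then an aluminium mount ring 51 mm across with a blue-grey glass lens 39 mm across on top; 70 mm tall, about 280 g. The point is its centre, on its axis, half-way up. Own z points up. It stands loose on the bench.
- metal_tube_center (a point): LOOK-ALIKE, does not belong. Plain steel tube with a flat closed metal top and no lens, 32 mm in diameter, 64 mm tall. The point is its centre, on its axis, half-way up. Own z points up. It stands loose on the bench.
- black_canister_center (a point): LOOK-ALIKE, does not belong. Plain black canister with a flat ribbed lid and no lens, 50 mm in diameter, 66 mm tall. The point is its centre, on its axis, half-way up. Own z points up. It stands loose on the bench.
- well_46: Narrowest well, for the objective slim: fixed white ring, 46 mm inside and 52 mm outside diameter, 8 mm high, in the fixed square caddy. Origin on its axis at the caddy's grey floor (6 mm above the bench), where the optic's foot rests; z up. Caddy: 190 mm a side, white rim 14 mm above the bench; wells two by two, 88 mm (centres) apart along its sides, in any arrangement.
- well_55: Second narrowest well, for the objective wide: fixed white ring, 55 mm inside and 61 mm outside diameter, 8 mm high, in the fixed square caddy. Origin on its axis at the caddy's grey floor (6 mm above the bench), where the optic's foot rests; z up. Caddy: 190 mm a side, white rim 14 mm above the bench; wells two by two, 88 mm (centres) apart along its sides, in any arrangement.
- well_64: Second widest well, for the eyepiece: fixed white ring, 64 mm inside and 70 mm outside diameter, 8 mm high, in the fixed square caddy. Origin on its axis at the caddy's grey floor (6 mm above the bench), where the optic's foot rests; z up. Caddy: 190 mm a side, white rim 14 mm above the bench; wells two by two, 88 mm (centres) apart along its sides, in any arrangement.
- well_73: Widest well, for the camera adapter: fixed white ring, 73 mm inside and 79 mm outside diameter, 8 mm high, in the fixed square caddy. Origin on its axis at the caddy's grey floor (6 mm above the bench), where the optic's foot rests; z up. Caddy: 190 mm a side, white rim 14 mm above the bench; wells two by two, 88 mm (centres) apart along its sides, in any arrangement.
Things that resemble listed ones, but are neither listed nor needed, are in the scene too. Leave any purple or red look-alike of the part that bears objective_wide_center alone.

How it is judged:
By the outcome, as a careful person would: the job done as asked, in the order asked, and still so for the second after the job is handed in, with the robot touching nothing.
It also fails if it takes over 106 s, if anything falls off the work surface, if the arm or the gripper's body presses on something with over 40 N, if the wrist force passes 120 N, or if a joint passes its speed limit or range.

## Robot

A 7-joint arm with a two-finger parallel gripper is mounted at the origin on the work surface. World frame = base frame: x ahead of the robot, y to its left, z up, the work surface at z = 0. Lengths are in m, angles in rad, forces in N, time in s.
With the tool pointing down it reaches from about 0.35 to 0.775 m from the base axis. Payload 3.1 kg.
Tool frame: the origin (TCP) lies at the very end of the fingers, on their centre line; the grasp point (between the pads) lies 19 mm behind it; z points along the fingers, y is the line along which they close (so a half turn about z gives the same grasp; the last joint's range is limited). The gripper opens to 85 mm and grips with 20 to 120 N. Pads are 22 mm wide; open, the fingers measure 114 mm over their backs; the gripper's body (76 mm by 85 mm) begins 54 mm behind the grasp point. The pads swing forward as they close: fully open they stand 13 mm farther back than shut.
Start: joints at [-1.277, 0.311, 0.014, 1.512, -0.004, 1.319, -0.027], TCP at [0.181, 0.519, 0.231] pointing down, gripper open.
Joint ranges: [-2.7, 2.7], [-0.3, 1.91], [-1.27, 1.3], [0.12, 2.57], [-1.44, 4.58], [0.2, 2.03], [-3.05, 3.05]. Speed limits (rad/s): [2.79, 2.79, 3.14, 3.14, 3.14, 3.14, 3.14].

## Interface

Orientations are given as a unit quaternion [x, y, z, w].
In Python, from station import r, optics, job gives the robot as it stands. The module is installed in compiled form; this text tells all that it offers.
- The arm moves only by the tool jog_arm, never from a script. Its argument "rows" is a list of rows, each a list of 7 numbers: the shift along the tool's x, y, z in m, then the turn, a rotation vector about the tool's x, y, z in rad, then the finger opening in m, from 0 to 0.0854. In form: [[tx, ty, tz, wx, wy, wz, hand], ...]. A call has 1 to 5 rows; each row shifts and turns the commanded pose from where the row before left it, along the tool's axes as they then stand; what a row does not reach is not made up. A row lasts 1/12 s, in which the tool goes at most 41.7 mm and 7.16 degrees, less where a joint would pass 70% of its speed; a pose out of reach is approached as far as the arm can. A call with a gripper value outside its range is refused whole. The fingers move at their own pace and stop on an object; the grip force is fixed at half the most. Time passes only in rows, so rows that do not move let the fingers close. It gives the time, the measured TCP pose, the force, the opening and the grip force at its end, in the units of the state.
- r.sense(): the state, without advancing time (a new reading comes with each control period).
- optics.read_camera(name): name is "scene" or "top"; returns the picture (480x640x3 uint8, red, green, blue); there is no depth.
- optics.get_calibration(name): a dict with "camera_matrix" (3x3 intrinsics, pixels), "rvec" (rotation vector, rad) and "tvec" (3), from world to camera coordinates, as OpenCV has them. Camera axes: x right, y down, z forward; pixel columns grow to the right and rows downward; lengths in m; the calibration is good to about 2 mm. A picture is of the moment at which its call begins. get_calibration takes no time and is no camera call.
- job.close_job(): hands the job in; it is judged then, once.
The state is a dict: "time_s": time; "joint_positions": joint angles; "joint_vel": joint speeds; "effort": joint torques, N m; "tool_pos": TCP position; "orientation": TCP orientation; "ft_force": force on the tool from outside, world axes, zero at the start; "ft_torque": the same for the moment, N m; "opening": opening from 0.0 (shut) to 1.0 (fully open); "grasp_force": force on a finger pad.
Only numpy, scipy, OpenCV 4.12 (cv2) and the standard library are available. Lean on these libraries where they do the work, as an engineer would, in place of code of your own. Each camera call takes 0.05 s, during which the arm holds its last target. There are 200 camera calls.

## Working session

There is one attempt and no reset: what is moved stays moved. The work goes in short steps, Python scripts to look and compute and a tool call to move; the robot and the scene stay as the last step left them, time stands still between calls to the robot, and variables do not carry over. Pictures are saved under pics/ and viewed, at most 14 in all, crops included, and the job is handed in when it is done.

Besides the shell and the picture viewer there is one more tool, called by a JSON object that holds its "api" and its "payload". jog_arm: Moves the arm, as the interface text tells. Its arguments: {"type":"object","properties":{"rows":{"type":"array","items":{"type":"array","items":{"type":"number"}}}},"required":["rows"]}

```bash
mkdir -p pics
python3 - <<'E'
from station import r, optics, job
import cv2
for n in("scene","top"):
    im=optics.read_camera(n); cv2.imwrite(f"pics/{n}0.png",im[:,:,::-1])
    c=optics.get_calibration(n); print(n,c)
print(r.sense())
E
```

```text
scene {'camera_matrix': array([[516.43284401,   0.        , 312.55889723],
       [  0.        , 516.43284401, 244.05996361],
       [  0.        ,   0.        ,   1.        ]]), 'rvec': array([ 1.18516556,  2.34702864, -0.92568783]), 'tvec': array([ 0.32093236, -0.23131904,  1.26618663])}
top {'camera_matrix': array([[540.3365952 ,   0.        , 309.54238908],
       [  0.        , 540.3365952 , 238.40783069],
       [  0.        ,   0.        ,   1.        ]]), 'rvec': array([ 2.13462175, -2.1070754 ,  0.16067156]), 'tvec': array([-0.03570906,  0.49562387,  1.1738459 ])}
{'time_s': 0.1, 'joint_positions': array([-1.27669019,  0.31165155,  0.01396934,  1.51289909, -0.00440643,
        1.31922904, -0.02721075]), 'joint_vel': array([-4.59428727e-04, -1.86889430e-05, -5.55479198e-04, -2.31321069e-03,
        2.46878425e-03, -1.47110198e-03,  2.32616355e-04]), 'effort': array([ 6.01644224e-04, -3.80853868e+01,  1.46357012e-01, -2.31242824e+01,
        1.23324015e-02,  8.09754973e-03,  1.69891553e-05]), 'tool_pos': array([0.18099584, 0.51866066, 0.23032549]), 'orientation': array([ 1.67072456e-01,  9.85944031e-01, -1.06870156e-03, -1.42244201e-04]), 'ft_force': array([ 0.00420702,  0.81989155, -0.02739983]), 'ft_torque': array([ 0.07059554, -0.04903701,  0.02425116]), 'grasp_force': 0.0, 'opening': 1.0016066240225543}
```

View pics/top0.png

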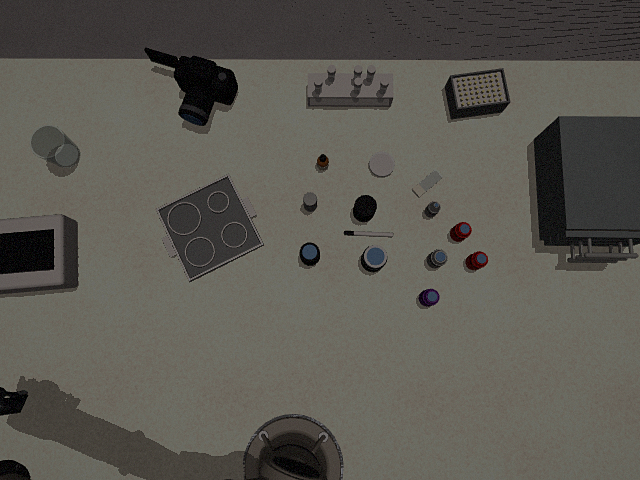

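View pics/scene0.png

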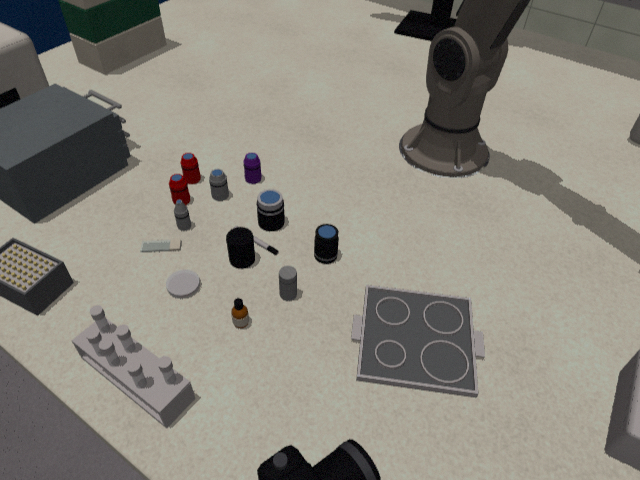

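The top view shows the slim objective at about (432,209), wide (438,258), eyepiece (310,254) and adapter (374,258). The tube is at (310,201) and the canister at (365,208). The caddy is at about (210,228), with wells near (184,218), (218,202), (200,252) and (234,235). The purple and red look-alikes are at the right.

```bash
cat > h.py <<'E'
import cv2, numpy as np
from station import r, optics, job
def cal(n):
    c=optics.get_calibration(n); R=cv2.Rodrigues(c["rvec"])[0]; return c["camera_matrix"],R,np.array(c["tvec"]).ravel()
def ray(n,u,v):
    K,R,t=cal(n); d=R.T@np.linalg.solve(K,[u,v,1.]); return -R.T@t,d
def onz(n,u,v,z):
    o,d=ray(n,u,v); return o+d*(z-o[2])/d[2]
def proj(n,p):
    K,R,t=cal(n); q=K@(R@np.asarray(p,float)+t); return q[:2]/q[2]
def grab(n): return np.ascontiguousarray(optics.read_camera(n))
E
python3 - <<'E'
from h import *
im=cv2.imread("pics/top0.png")
b,g,rr=[im[:,:,i].astype(int) for i in range(3)]
m=((b-rr>18)&(g-rr>4)).astype(np.uint8)
n,_,st,ce=cv2.connectedComponentsWithStats(m)
for i in range(1,n):
    if st[i,4]>4: print("lens",st[i],ce[i].round(1),onz("top",*ce[i],.066).round(4))
# caddy rings
x0,y0,x1,y1=150,170,270,285
c=cv2.resize(cv2.cvtColor(im,6)[y0:y1,x0:x1],None,fx=5,fy=5,interpolation=cv2.INTER_CUBIC)
o,_=ray("top",0,0)
e=(c>np.percentile(c,50)+25).astype(np.uint8)
cs,hi=cv2.findContours(e,cv2.RETR_CCOMP,cv2.CHAIN_APPROX_NONE)
for k,q in zip(cs,hi[0]):
    a=cv2.contourArea(k)
    if a>3000:
        (cx,cy),(d1,d2),_=cv2.fitEllipse(k); cx,cy=(cx-2)/5+x0,(cy-2)/5+y0
        print("ring",q[3]>=0,round(cx,1),round(cy,1),round(d1/5,1),round(d2/5,1),onz("top",cx,cy,.014).round(4),"diam mm",(d1+d2)/10/540*1160)
cv2.imwrite("pics/a.png",cv2.resize(im[180:310,290:490],None,fx=4,fy=4,interpolation=cv2.INTER_CUBIC))
print("cam",o)
s=r.sense(); print(s["tool_pos"])
E
```

```text
lens [182 114   5   3   6] [183.7 114.7] [0.7791 0.2655 0.066 ]
lens [191 116   5   3   5] [193.  116.8] [0.774  0.2435 0.066 ]
lens [435 203   3   4   9] [435.9 204.7] [ 0.5712 -0.3093  0.066 ]
lens [460 225   9   8  61] [464.4 228.4] [ 0.5181 -0.3704  0.066 ]
lens [302 245  15  15 174] [309.2 251.6] [ 0.4624 -0.0295  0.066 ]
lens [367 248  17  17 237] [375.1 255.9] [ 0.4547 -0.174   0.066 ]
lens [436 252   9   9  66] [439.9 256.2] [ 0.4558 -0.3152  0.066 ]
lens [477 254   9   9  65] [480.9 258.2] [ 0.4523 -0.404   0.066 ]
lens [428 292   9   9  68] [431.9 296. ] [ 0.3687 -0.2957  0.066 ]
cam [ 0.28668934 -0.05724438  1.24071135]
[0.18099584 0.51866066 0.23032549]
```

View pics/a.png

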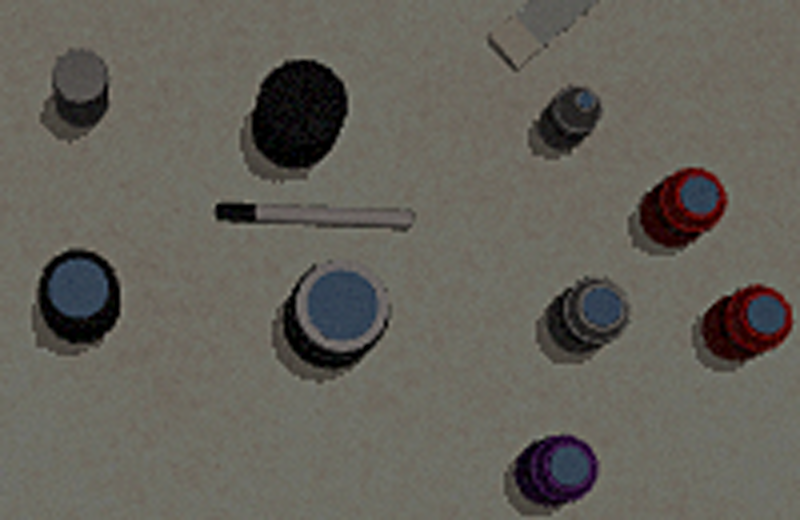

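The crop confirms the four lens-topped optics. The tube and canister tops are plain, and the pen lies between the canister and the adapter. Next: the wells, and a cross-check from the scene camera.

Run:
```python
from h import *
im=cv2.imread("pics/top0.png"); x0,y0=150,170
c=cv2.resize(cv2.cvtColor(im,6)[y0:285,x0:270],None,fx=6,fy=6,interpolation=cv2.INTER_CUBIC)
c=cv2.GaussianBlur(c,(0,0),3)
e=cv2.adaptiveThreshold(c,255,0,0,61,-6)
cs,hi=cv2.findContours(e,cv2.RETR_CCOMP,cv2.CHAIN_APPROX_NONE)
for k,q in zip(cs,hi[0]):
    if cv2.contourArea(k)>3000:
        (cx,cy),(d1,d2),_=cv2.fitEllipse(k); cx,cy=(cx-2.5)/6+x0,(cy-2.5)/6+y0
        p=onz("top",cx,cy,.014); print("inner" if q[3]>=0 else "outer",round(cx,1),round(cy,1),p.round(4),"d",(np.array([d1,d2])/6/540*1163).round(1))
# lens two-view
def lens(n):
    im=cv2.imread(f"pics/{n}0.png").astype(int); b,g,rr=im[...,0],im[...,1],im[...,2]
    m=((b-rr>18)&(g-rr>4)).astype(np.uint8); k,_,st,ce=cv2.connectedComponentsWithStats(m)
    return [ce[i] for i in range(1,k) if st[i,4]>4]
T=lens("top");S=lens("scene")
P=lambda n:(lambda K,R,t:K@np.c_[R,t])(*cal(n))
for name,u,z in(("slim",(436,205),.068),("wide",(440,256),.064),("eye",(309,252),.066),("adp",(375,256),.070)):
    a=min(T,key=lambda q:np.hypot(*(q-u))); p=onz("top",*a,z); w=proj("scene",p)
    b=min(S,key=lambda q:np.hypot(*(q-w))); X=cv2.triangulatePoints(P("top"),P("scene"),a,b).ravel(); X=X[:3]/X[3]
    print(name,p.round(4),"tri",X.round(4),"px err",(b-w).round(1))
cv2.imwrite("pics/b.png",e)
```

```text
outer 222.5 267.9 [0.4302 0.1699 0.014 ] d [  8.2 213.6]
outer 199.3 251.1 [0.4686 0.2253 0.014 ] d [63.9 66.5]
inner 199.2 251.1 [0.4685 0.2254 0.014 ] d [56.9 59.6]
outer 233.7 234.1 [0.5092 0.1473 0.014 ] d [55.9 57.4]
inner 233.7 234.1 [0.5092 0.1472 0.014 ] d [48.8 50.6]
outer 183.6 217.8 [0.5466 0.2659 0.014 ] d [70.6 73.9]
inner 183.6 217.8 [0.5466 0.2659 0.014 ] d [63.7 67.2]
outer 217.7 201.0 [0.5875 0.1878 0.014 ] d [46.5 48.5]
inner 217.7 201.0 [0.5875 0.1879 0.014 ] d [39.4 41.4]
outer 208.7 226.3 [0.5269 0.2062 0.014 ] d [203.  212.1]
slim [ 0.5707 -0.3089  0.068 ] tri [ 0.5704 -0.3087  0.0703] px err [-0.2 -1. ]
wide [ 0.4561 -0.3157  0.064 ] tri [ 0.4561 -0.3156  0.0661] px err [-0.4 -0.8]
eye [ 0.4624 -0.0295  0.066 ] tri [ 0.4622 -0.0297  0.068 ] px err [-0.1 -0.9]
adp [ 0.4541 -0.1736  0.07  ] tri [ 0.4541 -0.1738  0.0718] px err [-0.4 -0.7]
```

Everything agrees to within about 2 mm. The wells are 88 mm apart, and the well centres are:

| Well | x (m) | y (m) |
|---|---|---|
| w46 | 0.5875 | 0.188 |
| w55 | 0.509 | 0.147 |
| w64 | 0.4685 | 0.2255 |
| w73 | 0.5465 | 0.266 |

I'll yaw the tool so its axes line up with the world (x_t = −x, y_t = +y, z_t = −z). Closing along y is clear of neighbours for every part.

{"api": "jog_arm", "payload": {"rows": [[0,0,0,0,0,-0.112,0.05],[0,0,0,0,0,-0.112,0.05],[0,0,0,0,0,-0.112,0.05],[-0.017,-0.036,0,0,0,0,0.05],[-0.017,-0.036,0,0,0,0,0.05]]}}

```text
time_s: 0.52
tool_pos: [0.2136, 0.4477, 0.23]
orientation: [-0.003, 1.0, -0.001, -0.001]
ft_force: [1.8, -0.5, 0.0]
opening: 0.585
grasp_force: 0.0
```

{"api": "jog_arm", "payload": {"rows": [[-0.017,-0.036,0,0,0,0,0.05],[-0.017,-0.036,0,0,0,0,0.05],[-0.017,-0.036,0,0,0,0,0.05],[-0.017,-0.036,0,0,0,0,0.05],[-0.017,-0.036,0,0,0,0,0.05]]}}

```text
time_s: 0.93
tool_pos: [0.3004, 0.2652, 0.231]
orientation: [-0.0, 1.0, -0.0, -0.0]
ft_force: [1.4, -0.1, 0.3]
opening: 0.585
grasp_force: 0.0
```

{"api": "jog_arm", "payload": {"rows": [[-0.017,-0.036,0,0,0,0,0.05],[-0.017,-0.036,0,0,0,0,0.05],[-0.017,-0.036,0,0,0,0,0.05],[-0.017,-0.036,0,0,0,0,0.05],[-0.017,-0.036,0,0,0,0,0.05]]}}

```text
time_s: 1.35
tool_pos: [0.3854, 0.0854, 0.2312]
orientation: [-0.0, 1.0, 0.0, -0.0]
ft_force: [1.3, -0.3, 1.0]
opening: 0.586
grasp_force: 0.0
```

{"api": "jog_arm", "payload": {"rows": [[-0.017,-0.036,0,0,0,0,0.05],[-0.017,-0.036,0,0,0,0,0.05],[-0.017,-0.036,0,0,0,0,0.05],[-0.017,-0.036,0,0,0,0,0.05],[-0.017,-0.036,0,0,0,0,0.05]]}}

```text
time_s: 1.77
tool_pos: [0.4705, -0.0942, 0.2311]
orientation: [-0.0, 1.0, 0.0, -0.0]
ft_force: [1.2, 0.5, 0.0]
opening: 0.583
grasp_force: 0.0
```

{"api": "jog_arm", "payload": {"rows": [[-0.017,-0.036,0,0,0,0,0.05],[-0.017,-0.036,0,0,0,0,0.05],[-0.017,-0.036,0.02,0,0,0,0.05],[-0.017,-0.036,0.02,0,0,0,0.05],[-0.017,-0.036,0.03,0,0,0,0.05]]}}

```text
time_s: 2.18
tool_pos: [0.5518, -0.2649, 0.1688]
orientation: [0.0, 1.0, -0.001, 0.001]
ft_force: [0.7, 1.1, 1.8]
opening: 0.583
grasp_force: 0.0
```

{"api": "jog_arm", "payload": {"rows": [[-0.015,-0.036,0.01,0,0,0,0.05],[0,0,0.03,0,0,0,0.05],[0,0,0.02,0,0,0,0.05],[0,0,0,0,0,0,0.05]]}}

```text
time_s: 2.52
tool_pos: [0.5618, -0.2964, 0.1025]
orientation: [0.001, 1.0, 0.003, -0.005]
ft_force: [-0.4, 0.6, -1.0]
opening: 0.587
grasp_force: 0.0
```

Run:
```python
from h import *
s=grab("scene")[:,:,::-1]; cv2.imwrite("pics/c.png",cv2.resize(s[90:270,120:320],None,fx=3.5,fy=3.3)); print(r.sense()["tool_pos"])
```

```text
[ 0.56339349 -0.29647459  0.1053984 ]
```

View pics/c.png

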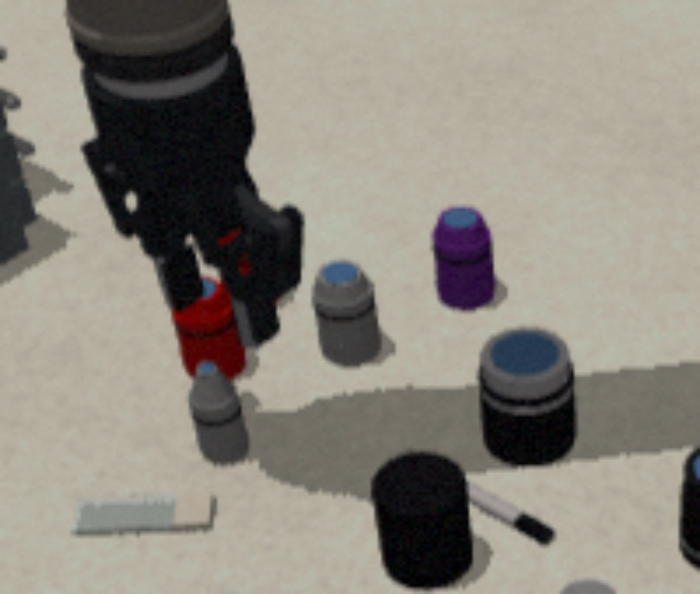

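The fingers hang above and slightly behind the slim objective, consistent with the remaining +7 mm in x and −12 mm in y.

{"api": "jog_arm", "payload": {"rows": [[-0.007,-0.012,0,0,0,0,0.05],[0,0,0,0,0,0,0.05],[0,0,0,0,0,0,0.05]]}}

```text
time_s: 2.82
tool_pos: [0.5732, -0.3106, 0.1107]
orientation: [-0.0, 1.0, -0.001, 0.001]
ft_force: [1.4, -0.4, -0.1]
opening: 0.585
grasp_force: 0.0
```

{"api": "jog_arm", "payload": {"rows": [[0.003,0.001,0.03,0,0,0,0.05],[0,0,0.03,0,0,0,0.05],[0,0,0.025,0,0,0,0.05],[0,0,0.01,0,0,0,0.05],[0,0,0,0,0,0,0.05]]}}

```text
time_s: 3.23
tool_pos: [0.5679, -0.3067, 0.0117]
orientation: [-0.001, 1.0, 0.002, -0.002]
ft_force: [-0.5, 1.2, 0.3]
opening: 0.585
grasp_force: 0.0
```

{"api": "jog_arm", "payload": {"rows": [[0,0,0,0,0,0,0.02],[0,0,0,0,0,0,0.02],[0,0,0,0,0,0,0.02],[0,0,0,0,0,0,0.02],[0,0,0,0,0,0,0.02]]}}

```text
time_s: 3.65
tool_pos: [0.5711, -0.3101, 0.0164]
orientation: [-0.0, 1.0, -0.001, 0.002]
ft_force: [0.3, -0.4, 5.9]
opening: 0.31
grasp_force: 59.4
```

Gripped: opening 26 mm, force 59 N. Lifting and carrying to well 46.

{"api": "jog_arm", "payload": {"rows": [[0,0,-0.015,0,0,0,0.02],[0,0,-0.03,0,0,0,0.02],[0,0,-0.04,0,0,0,0.02],[0,0.01,-0.04,0,0,0,0.02],[0,0.02,0,0,0,0,0.02]]}}

```text
time_s: 4.07
tool_pos: [0.5726, -0.2868, 0.149]
orientation: [0.003, 1.0, -0.006, 0.007]
ft_force: [1.4, -1.9, 0.2]
opening: 0.309
grasp_force: 59.1
```

{"api": "jog_arm", "payload": {"rows": [[0,0.035,0,0,0,0,0.02],[-0.002,0.04,0,0,0,0,0.02],[-0.002,0.04,0,0,0,0,0.02],[-0.002,0.04,0,0,0,0,0.02],[-0.002,0.04,0,0,0,0,0.02]]}}

```text
time_s: 4.48
tool_pos: [0.577, -0.0822, 0.1391]
orientation: [0.0, 1.0, 0.0, 0.0]
ft_force: [-0.0, 0.6, -0.9]
opening: 0.308
grasp_force: 59.2
```

{"api": "jog_arm", "payload": {"rows": [[-0.002,0.04,0,0,0,0,0.02],[-0.002,0.04,0,0,0,0,0.02],[-0.002,0.04,0,0,0,0,0.02],[-0.002,0.04,0,0,0,0,0.02],[-0.001,0.04,0,0,0,0,0.02]]}}

```text
time_s: 4.9
tool_pos: [0.5861, 0.1179, 0.1392]
orientation: [-0.0, 1.0, 0.0, 0.0]
ft_force: [1.1, 0.2, -0.1]
opening: 0.307
grasp_force: 59.2
```

{"api": "jog_arm", "payload": {"rows": [[0,0.035,0,0,0,0,0.02],[0,0.025,0,0,0,0,0.02],[0,0.01,0,0,0,0,0.02],[0,0,0,0,0,0,0.02],[0,0,0,0,0,0,0.02]]}}

```text
time_s: 5.32
tool_pos: [0.5863, 0.1845, 0.1388]
orientation: [0.0, 1.0, -0.001, -0.0]
ft_force: [-0.6, -0.4, -0.6]
opening: 0.309
grasp_force: 59.2
```

{"api": "jog_arm", "payload": {"rows": [[-0.001,0.003,0.02,0,0,0,0.02],[0,0,0.035,0,0,0,0.02],[0,0,0.03,0,0,0,0.02],[0,0,0.015,0,0,0,0.02],[0,0,0,0,0,0,0.02]]}}

```text
time_s: 5.73
tool_pos: [0.5841, 0.1838, 0.0347]
orientation: [0.003, 1.0, -0.003, -0.004]
ft_force: [-0.7, -0.4, -1.2]
opening: 0.31
grasp_force: 59.2
```

{"api": "jog_arm", "payload": {"rows": [[0,0,0,0,0,0,0.02],[0,0,0.004,0,0,0,0.02],[0,0,0.004,0,0,0,0.02],[0,0,0,0,0,0,0.02],[0,0,0,0,0,0,0.02]]}}

```text
time_s: 6.15
tool_pos: [0.5878, 0.189, 0.0316]
orientation: [-0.0, 1.0, 0.0, 0.001]
ft_force: [-0.4, 0.7, -1.0]
opening: 0.313
grasp_force: 59.1
```

{"api": "jog_arm", "payload": {"rows": [[0,0,0.003,0,0,0,0.02],[0,0,0.003,0,0,0,0.02],[0,0,0.002,0,0,0,0.02],[0,0,0,0,0,0,0.02],[0,0,0,0,0,0,0.02]]}}

```text
time_s: 6.57
tool_pos: [0.5872, 0.189, 0.0226]
orientation: [-0.0, 1.0, -0.0, -0.0]
ft_force: [0.3, 0.8, -1.5]
opening: 0.31
grasp_force: 59.5
```

{"api": "jog_arm", "payload": {"rows": [[0,0,0.001,0,0,0,0.02],[0,0,0,0,0,0,0.02],[0,0,0,0,0,0,0.02],[0,0,0,0,0,0,0.02]]}}

```text
time_s: 6.9
tool_pos: [0.5874, 0.189, 0.0224]
orientation: [-0.0, 1.0, 0.0, 0.0]
ft_force: [-1.8, -0.7, 4.3]
opening: 0.31
grasp_force: 59.8
```

Contact (Fz is up about 6 N). Releasing.

{"api": "jog_arm", "payload": {"rows": [[0,0,0,0,0,0,0.036],[0,0,0,0,0,0,0.045],[0,0,0,0,0,0,0.045],[0,0,0,0,0,0,0.045]]}}

```text
time_s: 7.23
tool_pos: [0.5873, 0.189, 0.0215]
orientation: [-0.0, 1.0, -0.0, -0.0]
ft_force: [1.0, -0.2, 0.6]
opening: 0.523
grasp_force: 0.0
```

{"api": "jog_arm", "payload": {"rows": [[0,0,-0.01,0,0,0,0.05],[0,0,-0.03,0,0,0,0.05],[0,0,-0.04,0,0,0,0.05],[0,0,-0.04,0,0,0,0.055],[0,-0.02,0,0,0,0,0.06]]}}

```text
time_s: 7.65
tool_pos: [0.5929, 0.1757, 0.1514]
orientation: [-0.004, 1.0, 0.005, 0.008]
ft_force: [2.3, 1.0, 1.5]
opening: 0.7
grasp_force: 0.0
```

{"api": "jog_arm", "payload": {"rows": [[0.01,-0.03,0,0,0,0,0.06],[0.01,-0.037,0,0,0,0,0.06],[0.01,-0.037,0,0,0,0,0.06],[0.01,-0.037,0,0,0,0,0.06],[0.01,-0.037,0,0,0,0,0.06]]}}

```text
time_s: 8.07
tool_pos: [0.5369, -0.0107, 0.1427]
orientation: [-0.0, 1.0, 0.0, 0.001]
ft_force: [0.5, -0.3, 0.1]
opening: 0.702
grasp_force: 0.0
```

{"api": "jog_arm", "payload": {"rows": [[0.01,-0.037,0,0,0,0,0.06],[0.01,-0.037,0,0,0,0,0.06],[0.01,-0.037,0,0,0,0,0.06],[0.01,-0.037,0,0,0,0,0.06],[0.01,-0.037,0,0,0,0,0.06]]}}

```text
time_s: 8.48
tool_pos: [0.4869, -0.1958, 0.1428]
orientation: [-0.0, 1.0, 0.0, 0.001]
ft_force: [0.8, -0.3, 0.0]
opening: 0.703
grasp_force: 0.0
```

{"api": "jog_arm", "payload": {"rows": [[0.01,-0.037,0,0,0,0,0.06],[0.01,-0.03,0,0,0,0,0.06],[0.01,-0.03,0,0,0,0,0.06],[0,0,0,0,0,0,0.06],[0,0,0,0,0,0,0.06]]}}

```text
time_s: 8.9
tool_pos: [0.456, -0.2941, 0.1428]
orientation: [0.003, 1.0, -0.001, 0.0]
ft_force: [0.4, 1.3, -0.3]
opening: 0.699
grasp_force: 0.0
```

Run:
```python
from h import *
print(r.sense()["tool_pos"])
s=grab("scene")[:,:,::-1]; t=grab("top")[:,:,::-1]
a=cv2.resize(s[280:400,345:495],(400,400)); b=cv2.resize(t[170:290,150:270],(400,400)); cv2.imwrite("pics/d.png",np.hstack([a,b]))
```

```text
[ 0.45596601 -0.29410395  0.14275828]
```

View pics/d.png

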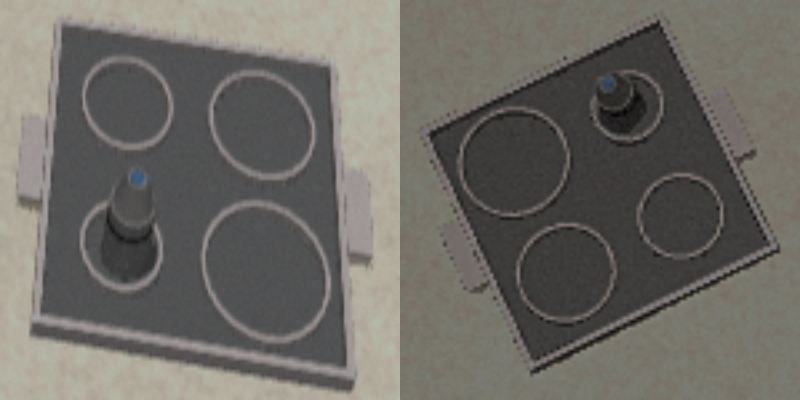

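The slim optic stands upright inside its well in both views. Now the wide objective, 21 mm further in −y.

{"api": "jog_arm", "payload": {"rows": [[0,-0.015,0,0,0,0,0.06],[0,-0.006,0,0,0,0,0.06],[0,0,0,0,0,0,0.06],[0,0,0,0,0,0,0.06]]}}

```text
time_s: 9.33
tool_pos: [0.4579, -0.3111, 0.1418]
orientation: [-0.001, 1.0, 0.0, -0.0]
ft_force: [0.0, -0.3, -0.1]
opening: 0.706
grasp_force: 0.0
```

{"api": "jog_arm", "payload": {"rows": [[0.001,-0.004,0.02,0,0,0,0.06],[0,0,0.035,0,0,0,0.06],[0,0,0.035,0,0,0,0.06],[0,0,0.025,0,0,0,0.06],[0,0,0.01,0,0,0,0.06]]}}

```text
time_s: 9.75
tool_pos: [0.4545, -0.3123, 0.0129]
orientation: [-0.001, 1.0, 0.003, -0.003]
ft_force: [-0.3, 0.8, -0.0]
opening: 0.7
grasp_force: 0.0
```

{"api": "jog_arm", "payload": {"rows": [[0,0,0,0,0,0,0.06],[0,0,0,0,0,0,0.03],[0,0,0,0,0,0,0.03],[0,0,0,0,0,0,0.03],[0,0,0,0,0,0,0.03]]}}

```text
time_s: 10.17
tool_pos: [0.4581, -0.3172, 0.019]
orientation: [-0.0, 1.0, -0.001, 0.002]
ft_force: [0.3, -0.3, 3.8]
opening: 0.42
grasp_force: 60.0
```

{"api": "jog_arm", "payload": {"rows": [[0,0,-0.015,0,0,0,0.03],[0,0,-0.03,0,0,0,0.03],[0,0,-0.04,0,0,0,0.03],[0,0.01,-0.04,0,0,0,0.03],[-0.003,0.025,0,0,0,0,0.03]]}}

```text
time_s: 10.58
tool_pos: [0.462, -0.2899, 0.1511]
orientation: [0.004, 1.0, -0.006, 0.007]
ft_force: [2.0, -2.3, -0.9]
opening: 0.415
grasp_force: 60.3
```

{"api": "jog_arm", "payload": {"rows": [[-0.004,0.035,0,0,0,0,0.03],[-0.004,0.04,0,0,0,0,0.03],[-0.004,0.04,0,0,0,0,0.03],[-0.005,0.04,0,0,0,0,0.03],[-0.005,0.04,0,0,0,0,0.03]]}}

```text
time_s: 11.0
tool_pos: [0.4811, -0.0842, 0.1424]
orientation: [0.0, 1.0, 0.0, 0.001]
ft_force: [1.0, -0.1, -2.3]
opening: 0.417
grasp_force: 60.3
```

{"api": "jog_arm", "payload": {"rows": [[-0.005,0.04,0,0,0,0,0.03],[-0.005,0.04,0,0,0,0,0.03],[-0.005,0.04,0,0,0,0,0.03],[-0.004,0.04,0,0,0,0,0.03],[-0.004,0.035,0,0,0,0,0.03]]}}

```text
time_s: 11.42
tool_pos: [0.5039, 0.1123, 0.1423]
orientation: [-0.001, 1.0, 0.001, 0.0]
ft_force: [0.5, 0.1, -1.0]
opening: 0.415
grasp_force: 60.3
```

{"api": "jog_arm", "payload": {"rows": [[-0.003,0.03,0,0,0,0,0.03],[0,0.01,0,0,0,0,0.03],[0,0,0,0,0,0,0.03],[0,0,0,0,0,0,0.03],[0,0,0,0,0,0,0.03]]}}

```text
time_s: 11.83
tool_pos: [0.5074, 0.1462, 0.142]
orientation: [0.001, 1.0, -0.001, 0.0]
ft_force: [0.2, -0.5, -1.6]
opening: 0.418
grasp_force: 60.4
```

{"api": "jog_arm", "payload": {"rows": [[-0.002,0.001,0.02,0,0,0,0.03],[0,0,0.035,0,0,0,0.03],[0,0,0.035,0,0,0,0.03],[0,0,0.015,0,0,0,0.03],[0,0,0,0,0,0,0.03]]}}

```text
time_s: 12.25
tool_pos: [0.5056, 0.1463, 0.0331]
orientation: [0.002, 1.0, -0.002, -0.004]
ft_force: [-1.6, 0.5, -2.5]
opening: 0.419
grasp_force: 60.3
```

{"api": "jog_arm", "payload": {"rows": [[0,0,0,0,0,0,0.03],[0,0,0.003,0,0,0,0.03],[0,0,0.003,0,0,0,0.03],[0,0,0,0,0,0,0.03],[0,0,0,0,0,0,0.03]]}}

```text
time_s: 12.67
tool_pos: [0.51, 0.1501, 0.0317]
orientation: [-0.0, 1.0, 0.0, 0.001]
ft_force: [-0.4, -0.4, -2.1]
opening: 0.418
grasp_force: 60.3
```

{"api": "jog_arm", "payload": {"rows": [[0,-0.002,0.002,0,0,0,0.03],[0,0,0.002,0,0,0,0.03],[0,0,0.001,0,0,0,0.03],[0,0,0,0,0,0,0.03],[0,0,0,0,0,0,0.03]]}}

```text
time_s: 13.08
tool_pos: [0.5092, 0.148, 0.0257]
orientation: [-0.0, 1.0, -0.0, -0.0]
ft_force: [0.3, -0.5, -1.9]
opening: 0.418
grasp_force: 60.3
```

{"api": "jog_arm", "payload": {"rows": [[0,0,0.001,0,0,0,0.03],[0,0,0,0,0,0,0.03],[0,0,0,0,0,0,0.03]]}}

```text
time_s: 13.33
tool_pos: [0.5095, 0.1481, 0.025]
orientation: [-0.0, 1.0, 0.0, 0.0]
ft_force: [-0.3, 0.1, -0.1]
opening: 0.415
grasp_force: 60.8
```

Just touching (Fz went from −2 to 0). Releasing and retreating.

{"api": "jog_arm", "payload": {"rows": [[0,0,0,0,0,0,0.045],[0,0,0,0,0,0,0.053],[0,0,0,0,0,0,0.053],[0,0,0,0,0,0,0.053]]}}

```text
time_s: 13.67
tool_pos: [0.5095, 0.148, 0.025]
orientation: [-0.0, 1.0, 0.0, 0.0]
ft_force: [0.1, 0.3, 0.9]
opening: 0.619
grasp_force: 0.0
```

{"api": "jog_arm", "payload": {"rows": [[0,0,-0.01,0,0,0,0.055],[0,0,-0.03,0,0,0,0.055],[0,0,-0.04,0,0,0,0.06],[0,0,-0.04,0,0,0,0.065],[0,-0.02,0,0,0,0,0.07]]}}

```text
time_s: 14.08
tool_pos: [0.5152, 0.1338, 0.1534]
orientation: [-0.004, 1.0, 0.004, 0.008]
ft_force: [2.2, 0.5, -0.0]
opening: 0.817
grasp_force: 0.0
```

{"api": "jog_arm", "payload": {"rows": [[0.01,-0.035,0,0,0,0,0.07],[0.012,-0.04,0,0,0,0,0.07],[0.012,-0.04,0,0,0,0,0.07],[0.009,-0.03,0,0,0,0,0.07],[0.004,-0.012,0,0,0,0,0.07]]}}

```text
time_s: 14.5
tool_pos: [0.4607, -0.035, 0.1459]
orientation: [0.004, 1.0, -0.001, 0.0]
ft_force: [0.2, -0.0, 0.4]
opening: 0.817
grasp_force: 0.0
```

{"api": "jog_arm", "payload": {"rows": [[0,0,0,0,0,0,0.07],[0,0,0,0,0,0,0.07],[0,0,0,0,0,0,0.07]]}}

```text
time_s: 14.75
tool_pos: [0.4632, -0.0267, 0.1451]
orientation: [-0.002, 1.0, 0.001, 0.0]
ft_force: [-0.7, 1.0, -0.7]
opening: 0.821
grasp_force: 0.0
```

Run:
```python
from h import *
print(r.sense()["tool_pos"])
s=grab("scene")[:,:,::-1]; t=grab("top")[:,:,::-1]
a=cv2.resize(s[280:400,345:495],(400,400)); b=cv2.resize(t[170:290,150:270],(400,400)); cv2.imwrite("pics/e.png",np.hstack([a,b]))
```

```text
[ 0.46321692 -0.02665928  0.14507564]
```

View pics/e.png

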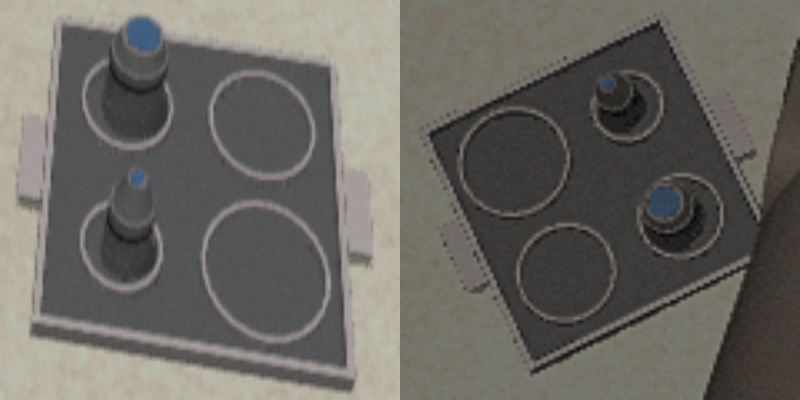

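Both optics stand upright in their wells. Now the eyepiece.

{"api": "jog_arm", "payload": {"rows": [[0.001,-0.003,0.02,0,0,0,0.07],[0,0,0.035,0,0,0,0.07],[0,0,0.035,0,0,0,0.07],[0,0,0.028,0,0,0,0.07],[0,0,0.01,0,0,0,0.07]]}}

```text
time_s: 15.27
tool_pos: [0.4583, -0.0299, 0.013]
orientation: [-0.002, 1.0, 0.0, -0.004]
ft_force: [-0.7, 0.5, -0.9]
opening: 0.818
grasp_force: 0.0
```

{"api": "jog_arm", "payload": {"rows": [[0,0,0,0,0,0,0.07],[0,0,0,0,0,0,0.04],[0,0,0,0,0,0,0.04],[0,0,0,0,0,0,0.04],[0,0,0,0,0,0,0.04]]}}

```text
time_s: 15.68
tool_pos: [0.4637, -0.0317, 0.0188]
orientation: [-0.0, 1.0, 0.0, 0.002]
ft_force: [0.4, 0.1, 4.0]
opening: 0.524
grasp_force: 61.2
```

{"api": "jog_arm", "payload": {"rows": [[0,0,-0.015,0,0,0,0.04],[0,0,-0.03,0,0,0,0.04],[0,0,-0.04,0,0,0,0.04],[0,0.01,-0.04,0,0,0,0.04],[0,0.025,0,0,0,0,0.04]]}}

```text
time_s: 16.1
tool_pos: [0.4676, -0.0016, 0.1501]
orientation: [0.004, 1.0, -0.0, 0.009]
ft_force: [2.9, -1.3, -1.2]
opening: 0.522
grasp_force: 61.5
```

{"api": "jog_arm", "payload": {"rows": [[-0.001,0.035,0,0,0,0,0.04],[-0.001,0.04,0,0,0,0,0.04],[-0.001,0.04,0,0,0,0,0.04],[-0.001,0.04,0,0,0,0,0.04],[-0.001,0.035,0,0,0,0,0.04]]}}

```text
time_s: 16.52
tool_pos: [0.4658, 0.1963, 0.1426]
orientation: [-0.001, 1.0, 0.001, 0.0]
ft_force: [0.9, -0.1, -1.7]
opening: 0.518
grasp_force: 61.5
```

{"api": "jog_arm", "payload": {"rows": [[0,0.023,0,0,0,0,0.04],[0,0.01,0,0,0,0,0.04],[0,0,0,0,0,0,0.04],[0,0,0,0,0,0,0.04],[0,0,0,0,0,0,0.04]]}}

```text
time_s: 16.93
tool_pos: [0.4668, 0.2232, 0.142]
orientation: [0.002, 1.0, -0.001, 0.0]
ft_force: [0.0, -1.0, -1.5]
opening: 0.525
grasp_force: 61.6
```

{"api": "jog_arm", "payload": {"rows": [[-0.001,0,0.02,0,0,0,0.04],[0,0,0.035,0,0,0,0.04],[0,0,0.035,0,0,0,0.04],[0,0,0.015,0,0,0,0.04],[0,0,0,0,0,0,0.04]]}}

```text
time_s: 17.35
tool_pos: [0.4642, 0.2218, 0.0333]
orientation: [0.002, 1.0, -0.003, -0.004]
ft_force: [-1.6, -0.0, -1.5]
opening: 0.522
grasp_force: 61.6
```

{"api": "jog_arm", "payload": {"rows": [[0,0,0,0,0,0,0.04],[0,0,0.003,0,0,0,0.04],[0,0,0.002,0,0,0,0.04],[0,0,0,0,0,0,0.04],[0,0,0,0,0,0,0.04]]}}

```text
time_s: 17.77
tool_pos: [0.468, 0.2265, 0.0328]
orientation: [-0.0, 1.0, 0.001, 0.001]
ft_force: [0.5, 0.5, -1.9]
opening: 0.519
grasp_force: 61.6
```

{"api": "jog_arm", "payload": {"rows": [[0,0,0.002,0,0,0,0.04],[0,0,0.002,0,0,0,0.04],[0,0,0.002,0,0,0,0.04],[0,0,0,0,0,0,0.04],[0,0,0,0,0,0,0.04]]}}

```text
time_s: 18.18
tool_pos: [0.4671, 0.2261, 0.0256]
orientation: [-0.0, 1.0, -0.0, -0.0]
ft_force: [0.4, 0.3, -1.3]
opening: 0.522
grasp_force: 61.6
```

{"api": "jog_arm", "payload": {"rows": [[0,0,0.001,0,0,0,0.04],[0,0,0,0,0,0,0.04],[0,0,0,0,0,0,0.04]]}}

```text
time_s: 18.43
tool_pos: [0.4675, 0.2262, 0.0249]
orientation: [-0.0, 1.0, 0.0, 0.0]
ft_force: [0.5, 0.6, -1.4]
opening: 0.522
grasp_force: 61.9
```

{"api": "jog_arm", "payload": {"rows": [[0,0,0.0005,0,0,0,0.04],[0,0,0,0,0,0,0.04],[0,0,0,0,0,0,0.04]]}}

```text
time_s: 18.68
tool_pos: [0.4674, 0.2262, 0.0248]
orientation: [-0.0, 1.0, 0.0, 0.0]
ft_force: [-2.3, -0.6, 4.7]
opening: 0.518
grasp_force: 61.9
```

Seated on the floor. Releasing, retreating and heading for the adapter.

{"api": "jog_arm", "payload": {"rows": [[0,0,0,0,0,0,0.053],[0,0,0,0,0,0,0.06],[0,0,0,0,0,0,0.06],[0,0,0,0,0,0,0.06]]}}

```text
time_s: 19.02
tool_pos: [0.4674, 0.2262, 0.0242]
orientation: [-0.0, 1.0, -0.0, 0.0]
ft_force: [-0.5, -0.4, -0.6]
opening: 0.703
grasp_force: 0.0
```

{"api": "jog_arm", "payload": {"rows": [[0,0,-0.01,0,0,0,0.062],[0,0,-0.03,0,0,0,0.062],[0,0,-0.04,0,0,0,0.07],[0,0,-0.04,0,0,0,0.075],[0,-0.02,0,0,0,0,0.078]]}}

```text
time_s: 19.43
tool_pos: [0.4727, 0.2127, 0.1528]
orientation: [-0.003, 1.0, 0.005, 0.007]
ft_force: [1.5, 1.2, 0.4]
opening: 0.913
grasp_force: 0.0
```

{"api": "jog_arm", "payload": {"rows": [[0.001,-0.03,0,0,0,0,0.078],[0.001,-0.04,0,0,0,0,0.078],[0.001,-0.04,0,0,0,0,0.078],[0.002,-0.04,0,0,0,0,0.078],[0.002,-0.04,0,0,0,0,0.078]]}}

```text
time_s: 19.85
tool_pos: [0.4602, 0.0144, 0.1452]
orientation: [-0.0, 1.0, 0.0, 0.001]
ft_force: [0.7, 0.2, 0.1]
opening: 0.914
grasp_force: 0.0
```

{"api": "jog_arm", "payload": {"rows": [[0.002,-0.04,0,0,0,0,0.078],[0.002,-0.04,0,0,0,0,0.078],[0.001,-0.04,0,0,0,0,0.078],[0.001,-0.04,0,0,0,0,0.078],[0,-0.03,0,0,0,0,0.078]]}}

```text
time_s: 20.27
tool_pos: [0.4537, -0.178, 0.1455]
orientation: [0.002, 1.0, -0.001, 0.001]
ft_force: [0.1, 0.9, -0.1]
opening: 0.907
grasp_force: 0.0
```

{"api": "jog_arm", "payload": {"rows": [[0,0,0,0,0,0,0.078],[0,0,0,0,0,0,0.078],[0,0,0,0,0,0,0.078]]}}

```text
time_s: 20.52
tool_pos: [0.4545, -0.1732, 0.1446]
orientation: [-0.0, 1.0, 0.001, 0.0]
ft_force: [-0.0, -0.3, 0.2]
opening: 0.913
grasp_force: 0.0
```

{"api": "jog_arm", "payload": {"rows": [[0,0,0.02,0,0,0,0.078],[0,0,0.035,0,0,0,0.078],[0,0,0.035,0,0,0,0.078],[0,0,0.028,0,0,0,0.078],[0,0,0.01,0,0,0,0.078]]}}

```text
time_s: 20.93
tool_pos: [0.4518, -0.1698, 0.0127]
orientation: [-0.002, 1.0, 0.002, -0.004]
ft_force: [-0.5, 0.3, -0.6]
opening: 0.915
grasp_force: 0.0
```

{"api": "jog_arm", "payload": {"rows": [[0,0,0,0,0,0,0.078],[0,0,0,0,0,0,0.05],[0,0,0,0,0,0,0.05],[0,0,0,0,0,0,0.05],[0,0,0,0,0,0,0.05]]}}

```text
time_s: 21.35
tool_pos: [0.4568, -0.1744, 0.0185]
orientation: [-0.0, 1.0, -0.0, 0.003]
ft_force: [0.1, 0.0, 6.0]
opening: 0.632
grasp_force: 63.2
```

{"api": "jog_arm", "payload": {"rows": [[0,0,-0.015,0,0,0,0.05],[0,0,-0.03,0,0,0,0.05],[0,0,-0.04,0,0,0,0.05],[0,0.01,-0.04,0,0,0,0.05],[-0.006,0.025,0,0,0,0,0.05]]}}

```text
time_s: 21.77
tool_pos: [0.4643, -0.146, 0.1495]
orientation: [0.004, 1.0, -0.003, 0.008]
ft_force: [1.5, -2.0, -2.4]
opening: 0.631
grasp_force: 63.7
```

{"api": "jog_arm", "payload": {"rows": [[-0.007,0.035,0,0,0,0,0.05],[-0.008,0.039,0,0,0,0,0.05],[-0.008,0.039,0,0,0,0,0.05],[-0.008,0.039,0,0,0,0,0.05],[-0.008,0.039,0,0,0,0,0.05]]}}

```text
time_s: 22.18
tool_pos: [0.4992, 0.0541, 0.1419]
orientation: [0.0, 1.0, 0.0, 0.0]
ft_force: [1.1, -0.8, -1.9]
opening: 0.633
grasp_force: 63.7
```

{"api": "jog_arm", "payload": {"rows": [[-0.008,0.039,0,0,0,0,0.05],[-0.008,0.039,0,0,0,0,0.05],[-0.008,0.039,0,0,0,0,0.05],[-0.008,0.039,0,0,0,0,0.05],[-0.007,0.035,0,0,0,0,0.05]]}}

```text
time_s: 22.6
tool_pos: [0.5379, 0.2463, 0.1415]
orientation: [-0.001, 1.0, 0.001, -0.0]
ft_force: [0.5, -0.5, -1.9]
opening: 0.63
grasp_force: 63.7
```

{"api": "jog_arm", "payload": {"rows": [[-0.004,0.015,0,0,0,0,0.05],[-0.002,0.008,0,0,0,0,0.05],[0,0,0,0,0,0,0.05],[0,0,0,0,0,0,0.05],[0,0,0,0,0,0,0.05]]}}

```text
time_s: 23.02
tool_pos: [0.5446, 0.2628, 0.1415]
orientation: [0.002, 1.0, -0.001, -0.0]
ft_force: [0.7, 0.2, -1.8]
opening: 0.63
grasp_force: 63.8
```

{"api": "jog_arm", "payload": {"rows": [[-0.001,0.001,0.02,0,0,0,0.05],[0,0,0.035,0,0,0,0.05],[0,0,0.035,0,0,0,0.05],[0,0,0.015,0,0,0,0.05],[0,0,0,0,0,0,0.05]]}}

```text
time_s: 23.43
tool_pos: [0.5415, 0.2631, 0.032]
orientation: [0.002, 1.0, -0.003, -0.005]
ft_force: [0.5, -0.8, -2.2]
opening: 0.629
grasp_force: 63.8
```

{"api": "jog_arm", "payload": {"rows": [[0,0,0,0,0,0,0.05],[0,0,0.003,0,0,0,0.05],[0,0,0.002,0,0,0,0.05],[0,0,0,0,0,0,0.05],[0,0,0,0,0,0,0.05]]}}

```text
time_s: 23.85
tool_pos: [0.5461, 0.2674, 0.0325]
orientation: [-0.0, 1.0, 0.001, 0.001]
ft_force: [0.6, 0.5, -2.3]
opening: 0.628
grasp_force: 63.8
```

{"api": "jog_arm", "payload": {"rows": [[0,0,0.002,0,0,0,0.05],[0,0,0.002,0,0,0,0.05],[0,0,0.002,0,0,0,0.05],[0,0,0,0,0,0,0.05],[0,0,0,0,0,0,0.05]]}}

```text
time_s: 24.27
tool_pos: [0.5451, 0.2671, 0.025]
orientation: [-0.0, 1.0, -0.0, -0.0]
ft_force: [-0.2, -0.3, -1.9]
opening: 0.632
grasp_force: 63.8
```

{"api": "jog_arm", "payload": {"rows": [[0,0,0.001,0,0,0,0.05],[0,0,0,0,0,0,0.05],[0,0,0,0,0,0,0.05]]}}

```text
time_s: 24.52
tool_pos: [0.5455, 0.2672, 0.0246]
orientation: [-0.0, 1.0, 0.0, 0.0]
ft_force: [-1.8, -0.5, 0.2]
opening: 0.63
grasp_force: 64.2
```

Touching. Releasing and moving clear.

{"api": "jog_arm", "payload": {"rows": [[0,0,0,0,0,0,0.062],[0,0,0,0,0,0,0.068],[0,0,0,0,0,0,0.068],[0,0,0,0,0,0,0.068]]}}

```text
time_s: 24.85
tool_pos: [0.5456, 0.2672, 0.0245]
orientation: [-0.0, 1.0, 0.0, 0.0]
ft_force: [-0.4, 0.1, 0.1]
opening: 0.796
grasp_force: 0.0
```

{"api": "jog_arm", "payload": {"rows": [[0,0,-0.01,0,0,0,0.068],[0,0,-0.03,0,0,0,0.068],[0,0,-0.04,0,0,0,0.068],[0,0,-0.04,0,0,0,0.068],[0,0,-0.04,0,0,0,0.068]]}}

```text
time_s: 25.27
tool_pos: [0.5451, 0.2668, 0.1868]
orientation: [0.0, 1.0, -0.0, 0.0]
ft_force: [0.9, 0.8, 0.5]
opening: 0.799
grasp_force: 0.0
```

{"api": "jog_arm", "payload": {"rows": [[0.02,0.035,0,0,0,0,0.068],[0.02,0.035,0,0,0,0,0.068],[0.02,0.035,0,0,0,0,0.068],[0.02,0.035,0,0,0,0,0.068],[0.02,0.03,0,0,0,0,0.068]]}}

```text
time_s: 25.68
tool_pos: [0.4438, 0.4399, 0.1854]
orientation: [-0.001, 1.0, 0.001, 0.0]
ft_force: [0.5, 1.2, 0.0]
opening: 0.795
grasp_force: 0.0
```

{"api": "jog_arm", "payload": {"rows": [[0.02,0.03,0,0,0,0,0.068],[0,0,0,0,0,0,0.068],[0,0,0,0,0,0,0.068]]}}

```text
time_s: 25.93
tool_pos: [0.4222, 0.4706, 0.1845]
orientation: [-0.004, 1.0, 0.001, -0.0]
ft_force: [0.5, -1.5, 1.0]
opening: 0.796
grasp_force: 0.0
```

Run:
```python
from h import *
s=grab("scene")[:,:,::-1]; t=grab("top")[:,:,::-1]
a=cv2.resize(s[140:400,130:490],(400,300)); b=cv2.resize(t[150:310,150:490],(400,300)); cv2.imwrite("pics/f.png",cv2.resize(np.hstack([s[130:400,130:500],t[145:415,130:500]]),(800,292)))
```

```text
(no output)
```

View pics/f.png

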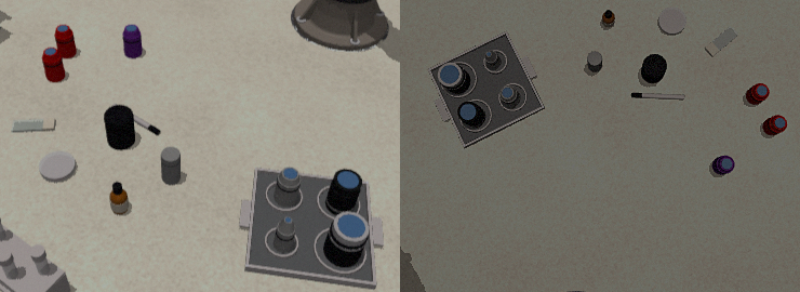

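All four optics stand upright in their matching wells. The tube, canister and coloured look-alikes have not moved. Handing in.

```bash
python3 -c "
from station import job
print(job.close_job())"
```

```text
the job is handed in; nothing more can be done
None
```

All four optics are standing upright, lens up, in their matching wells, placed narrowest to widest; the tube, canister and coloured look-alikes were left where they stood, and the job was handed in at about 26 s (no verdict was returned).

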